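# Make up two desk sets in fitted trays

### The job

Make up the two desk sets in their foam-lined trays: the filing set, in the tray with three pockets, gets the stapler, the glue stick and a hand stamp; the stamping set, in the tray with two pockets, gets the ink bottle and the other hand stamp. Stand each thing upright in the pocket cut for it, resting on the pocket's floor. The ink bottle is glass: keep it upright and set it down rather than letting it fall; leave the small carton and the dropper bottle where they are.

Things in the scene. Friction and masses are not known exactly. Their poses are not given: they have to be found in the camera images.
- tray_three: Filing set: white tray, 118 x 152 mm, grey foam inlay, three pockets. Fixed. Pocket floors 3, foam top 15, rim 18 mm above the desk; about 8 mm free round each thing. Origin: centre of underside; x from the front wall (blank card) to the back, z up. Pocket centres (x, y), mm: stapler (27, 0), 48 in x by 136 in y; stamp (-29, -30), 40 in x by 76 in y; glue stick (-29, 46), round, 44 across.
- tray_two: Stamping set: white tray, 92 x 130 mm, grey foam inlay, two pockets. Fixed. Pocket floors 3, foam top 15, rim 18 mm above the desk; about 8 mm free round each thing. Origin: centre of underside; x from the front wall (blank card) to the back, z up. Pocket centres (x, y), mm: stamp (0, -37), 76 in x by 40 in y (stamp lies along x); ink bottle (0, 27), round, 60 across.
- stapler: Desk stapler with a dark blue-grey upper arm and black base, standing on its base, 32 x 120 x 44 mm; the base is 32 mm wide and 8 mm high, the arm (which does not move) is 22 mm wide between heights 28 and 44 mm. Origin: centre of the underside; x across its width, y along its length, z up. Loose, 0.16 kg; grip the arm across x.
- glue_stick: Plain cylindrical glue stick standing on end, 28 mm diameter, 86 mm high, yellow. Origin: centre of the underside, z up. Loose, 0.035 kg.
- ink_bottle: Round dark ink bottle standing, body 44 mm diameter up to height 40 mm, then a black cap 28 mm in diameter up to 56 mm. Origin: centre of the underside, z up. Loose, 0.09 kg.
- stamp_a: Hand stamp standing on its base: wooden base 24 x 60 mm, 16 mm high, with a round turned handle up its middle, about 24 mm thick from 40 to 65 mm (the top). Two such stamps, for this job alike: either may go to either tray. Origin: centre of the underside; x across the 24 mm, y along the 60 mm, z up. Loose, 0.045 kg; take it by the handle.
- stamp_b: Hand stamp standing on its base: wooden base 24 x 60 mm, 16 mm high, with a round turned handle up its middle, about 24 mm thick from 40 to 65 mm (the top). Two such stamps, for this job alike: either may go to either tray. Origin: centre of the underside; x across the 24 mm, y along the 60 mm, z up. Loose, 0.045 kg; take it by the handle.
- dropper: Brown dropper bottle with a label and a black rubber bulb, standing, 33 mm diameter, 102 mm high. Not part of either set: leave it. Origin: centre of the underside.
- medicine_box: Small printed white carton, 31 x 86 x 49 mm high. Not part of either set: leave it. Origin: centre of the underside, y along its 86 mm length.
Things that resemble listed ones, but are neither listed nor needed, are in the scene too. There is more than one size of the ink_bottle; the job needs the larger.

How it is judged:
By the outcome, as a careful person would: the job done as asked, in the order asked, and still so for the second after the job is handed in, with the robot touching nothing.
It also fails if it takes over 125 s, if anything falls off the work surface, if the arm or the gripper's body presses on something with over 40 N, if the wrist force passes 120 N, or if a joint passes its speed limit or range.

### The arm

A 6-joint arm with a two-finger parallel gripper is mounted at the origin on the work surface; the furniture and walls round the work are solid. World frame = base frame: x ahead of the robot, y to its left, z up, the work surface at z = 0. Lengths are in m, angles in degrees, forces in N, time in s.
With the tool pointing down it reaches from about 0.3 to 0.75 m from the base axis. Payload 8.5 kg.
Tool frame: the origin (TCP) lies at the very end of the fingers, on their centre line; the grasp point (between the pads) lies 19 mm behind it (env.grasp_offset is the distance from the TCP to the grasp point, in m); y points along the fingers, z is the direction in which the jaws open and shut, and the axes are right-handed (so a half turn about y gives the same grasp; the last joint's range is limited). The gripper opens to 85 mm and grips with 20 to 120 N. Pads are 22 mm wide; open, the fingers measure 114 mm over their backs; the gripper's body (76 mm by 85 mm) begins 54 mm behind the grasp point. The pads swing forward as they close: fully open they stand 13 mm farther back than shut.
Start: joints at [-79.085, 21.807, 74.336, -0, 83.858, -12.336], TCP at [0.217, -0.505, 0.231] pointing down, gripper open.
Joint ranges: [-178.18, 178.18], [-50.72, 133.34], [12.68, 142.11], [-81.47, 261.47], [9.98, 163.14], [-165.26, 165.26]. Speed limits (degrees/s): [136.94, 136.94, 180, 180, 180, 180].

### API

Orientations are given as a 3x3 rotation matrix whose columns are the frame's x, y, z axes.
In Python, from rig import env gives the robot as it stands. The module is installed in compiled form; this text tells all that it offers.
- The arm moves only by the shell command python3 -m pendant 'ROWS' [FORCE]. ROWS is JSON, a list of rows, each a list of 3 entries, a list of its own where there are three numbers: the shift along the world's x, y, z as a fraction of full scale, then the turn about the world's z as a fraction of full scale, then the opening, from 0 (shut) to 1 (fully open). A call has 1 to 12 rows; each row shifts and turns the commanded pose from where the row before left it; what a row does not reach is not made up. Full scale, the value 1, is 30 mm for a shift and 5 degrees for a turn. A row lasts 1/12 s, in which the tool goes at most 41.7 mm and 7.16 degrees, less where a joint would pass 70% of its speed; a pose out of reach is approached as far as the arm can. A call with a number of a shift or a turn outside -1 to 1 is refused whole. A call with a gripper value outside its range is refused whole. The fingers move at their own pace and stop on an object; FORCE is the grip in N (left out, the last holds). Time passes only in rows, so rows that do not move let the fingers close. It gives the time, the measured TCP pose, the force and the opening at its end, in the units of the state.
- env.observe(): the state, without advancing time (a new reading comes with each control period).
- env.get_image(name): name is "scene" or "side" or "wrist"; returns (picture, depth): 420x560x3 uint8, red, green, blue; 420x560 float32, m along the optical axis (not along the pixel's ray), 0 where there is no reading.
- env.camera_model(name): a dict with "camera_matrix" (3x3 intrinsics, pixels), "R" (3x3) and "t" (3): a world point X has camera coordinates R X + t; the wrist camera has in their place "tool_from_camera" (4x4, takes a point from camera to tool coordinates, whose origin is the TCP and whose axes are the tool frame's). Camera axes: x right, y down, z forward; pixel columns grow to the right and rows downward; lengths in m; the calibration is good to about 2 mm. A picture is of the moment at which its call begins: read the wrist's pose just before it. camera_model takes no time and is no camera call.
- env.close_job(): hands the job in, once; it reports no verdict.
The state is a dict: "time_s": time; "q": joint angles; "qvel": joint speeds; "joint_efforts": joint torques, N m; "position": TCP position; "tool_rot": TCP orientation; "ft_force": force on the tool from outside, world axes, zero at the start; "wrist_torque": the same for the moment, N m; "grip_width": finger opening in m.
Only numpy, scipy, OpenCV 4.12 (cv2) and the standard library are available. Lean on these libraries where they do the work, as an engineer would, in place of code of your own. Each camera call takes 0.05 s, during which the arm holds its last target.

## Working session

There is one attempt and no reset: what is moved stays moved. The work goes in short steps, Python scripts to look and compute and a shell command to move; the robot and the scene stay as the last step left them, time stands still between calls to the robot, and variables do not carry over. Pictures are saved under pics/ and viewed, and the job is handed in when it is done.

```bash
mkdir -p pics; ls; cat > h.py <<'E'
from rig import env
import numpy as np, cv2
def shot(n,name):
    s=env.observe(); im,d=env.get_image(n)
    cv2.imwrite(f'pics/{name}.png',im[:,:,::-1]); np.savez(f'pics/{name}.npz',im=im,d=d,p=s['position'],R=s['tool_rot'])
    return im,d
E
python3 - <<'E'
from h import *
s=env.observe()
for k,v in s.items(): print(k,np.round(v,3).tolist())
for n in("scene","side","wrist"):
    shot(n,n+'0')
    m=env.camera_model(n); print(n,{k:np.round(v,4).tolist() for k,v in m.items()})
    if n!='wrist': print(-np.array(m['R']).T@np.array(m['t']))
print(env.grasp_offset)
E
```

```text
pics
time_s 0.0
q [-79.085, 21.841, 74.387, 0.002, 83.856, -12.338]
qvel [-0.001, -0.021, -0.114, -0.025, -0.038, 0.035]
joint_efforts [-0.0, -44.846, -23.128, -0.0, 0.005, -0.0]
position [0.217, -0.505, 0.231]
tool_rot [[-0.919, -0.0, 0.395], [-0.395, 0.001, -0.919], [-0.0, -1.0, -0.001]]
ft_force [-0.526, 0.476, -0.582]
wrist_torque [-0.005, -0.057, 0.059]
grip_width 0.085
scene {'camera_matrix': [[535.8304, 0.0, 281.4182], [0.0, 535.8304, 209.4462], [0.0, 0.0, 1.0]], 'R': [[-0.7834, -0.6212, -0.0192], [-0.312, 0.4198, -0.8523], [0.5375, -0.6617, -0.5227]], 't': [0.3575, 0.1696, 0.9949]}
[-0.20182517  0.8091994   0.67145342]
side {'camera_matrix': [[533.6518, 0.0, 269.8246], [0.0, 533.6518, 206.027], [0.0, 0.0, 1.0]], 'R': [[0.9043, 0.4263, 0.0227], [0.2012, -0.3787, -0.9034], [-0.3765, 0.8215, -0.4282]], 't': [-0.4193, -0.067, 1.4112]}
[ 0.92397263 -1.00594754  0.55326984]
wrist {'camera_matrix': [[293.786, 0.0, 275.9744], [0.0, 293.786, 212.6852], [0.0, 0.0, 1.0]], 'tool_from_camera': [[0.0002, 0.9515, 0.3077, -0.0795], [0.0001, -0.3077, 0.9515, -0.1421], [1.0, -0.0001, -0.0002, -0.0004], [0.0, 0.0, 0.0, 1.0]]}
0.0187
```

View pics/scene0.png

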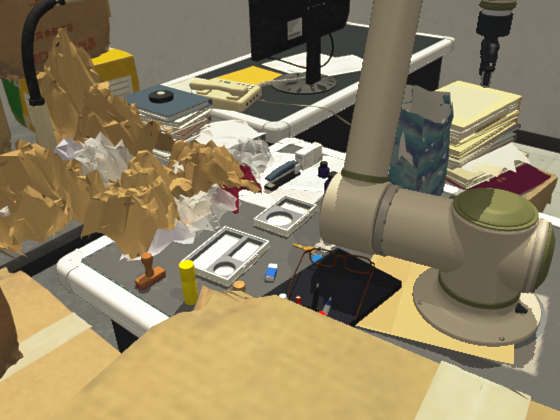

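View pics/side0.png

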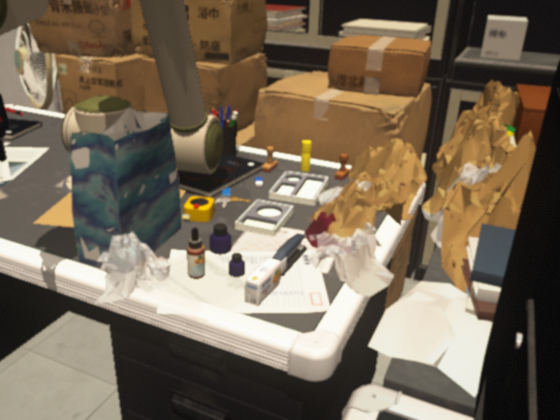

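View pics/wrist0.png

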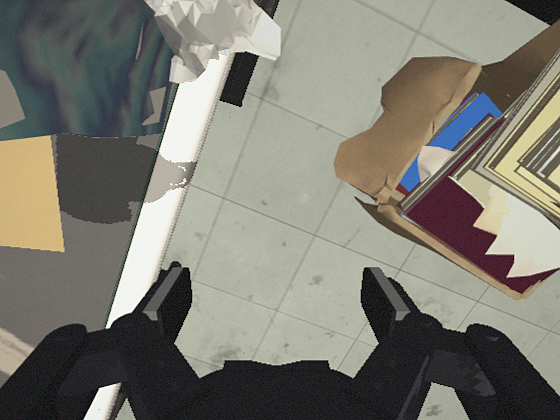

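The side view shows nearly everything: stamps at (270,157) and (343,165), glue stick at (306,155), trays at (300,187) and (265,217), large ink bottle at (220,238) with the small one at (237,265), the dropper at (195,255), the carton at (265,280) and the stapler at (290,250). The scene view shows the trays at (228,253) and (285,215), a stamp at (151,272), the glue stick at (188,283), and the second stamp's top at (239,287) behind the box.

```bash
cat >> h.py <<'E'
def cloud(name,cam):
    z=np.load(f'pics/{name}.npz'); d=z['d']; m=env.camera_model(cam); K=np.array(m['camera_matrix'])
    v,u=np.mgrid[:420,:560]
    C=np.stack([(u-K[0,2])/K[0,0]*d,(v-K[1,2])/K[1,1]*d,d],-1)
    if cam=='wrist':
        T=np.array(m['tool_from_camera']); P=C@T[:3,:3].T+T[:3,3]; W=P@z['R'].T+z['p']
    else:
        W=(C-np.array(m['t']))@np.array(m['R'])
    W[d==0]=np.nan
    return z['im'],W
E
python3 - <<'E'
from h import *
for n,pts in dict(side=[(270,150),(270,165),(306,145),(343,157),(345,172),(300,187),(265,217),(220,230),(237,260),(195,240),(265,280),(290,245),(283,262),(300,240),(125,140),(105,200),(130,260),(200,208),(330,225),(350,255),(231,128),(225,147),(370,170),(340,90)],scene=[(151,257),(188,265),(239,287),(228,253),(285,215),(420,120),(323,170),(300,160),(280,175),(240,300),(220,300),(200,200),(230,175)]).items():
    im,W=cloud(n+'0',n)
    for p in pts: print(n,p,W[p[1],p[0]].round(3))
    # height map
im,_=cloud('side0','side'); cv2.imwrite('pics/sidecrop.png',cv2.resize(im[120:320,150:400,::-1],None,fx=3,fy=3,interpolation=cv2.INTER_CUBIC))
E
```

```text
side (270, 150) [0.337 0.267 0.061]
side (270, 165) [0.336 0.272 0.014]
side (306, 145) [0.429 0.302 0.08 ]
side (343, 157) [0.532 0.316 0.059]
side (345, 172) [0.54  0.32  0.015]
side (300, 187) [0.466 0.178 0.009]
side (265, 217) [ 0.464 -0.027  0.013]
side (220, 230) [ 0.444 -0.193  0.053]
side (237, 260) [ 0.514 -0.253  0.035]
side (195, 240) [ 0.447 -0.289  0.078]
side (265, 280) [ 0.594 -0.299  0.042]
side (290, 245) [ 0.585 -0.168  0.043]
side (283, 262) [ 0.589 -0.21   0.028]
side (300, 240) [ 0.589 -0.127  0.035]
side (125, 140) [ 0.332 -0.317  0.258]
side (105, 200) [ 0.289 -0.337  0.143]
side (130, 260) [ 0.371 -0.379  0.063]
side (200, 208) [ 0.334 -0.093  0.034]
side (330, 225) [ 0.633 -0.075  0.055]
side (350, 255) [ 0.712 -0.194  0.069]
side (231, 128) [0.192 0.306 0.091]
side (225, 147) [0.185 0.283 0.039]
side (370, 170) [0.647 0.159 0.097]
side (340, 90) [0.407 0.641 0.161]
scene (151, 257) [0.521 0.321 0.059]
scene (188, 265) [0.418 0.317 0.085]
scene (239, 287) [0.322 0.288 0.063]
scene (228, 253) [0.455 0.18  0.015]
scene (285, 215) [ 0.463 -0.022  0.004]
scene (420, 120) [ 0.218 -0.159  0.253]
scene (323, 170) [ 0.499 -0.23   0.024]
scene (300, 160) [ 0.576 -0.232  0.03 ]
scene (280, 175) [ 0.569 -0.137  0.027]
scene (240, 300) [-0.005  0.613  0.431]
scene (220, 300) [0.005 0.622 0.432]
scene (200, 200) [0.6   0.113 0.06 ]
scene (230, 175) [0.609 0.004 0.075]
```

View pics/sidecrop.png

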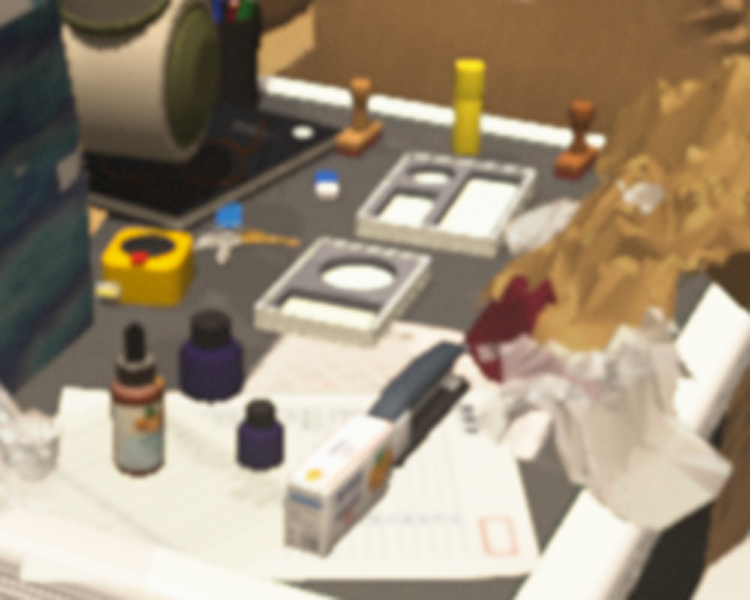

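```bash
python3 - <<'E'
from h import *
for n in('side','scene'):
    im,W=cloud(n+'0',n)
    m=(W[...,0]>0.15)&(W[...,0]<.45)&(W[...,1]>-.5)&(W[...,1]<-.1)&(W[...,2]>.1)&(W[...,2]<.35)
    P=W[m]; print(n,P.min(0),P.max(0))
# occupancy top-down max height map, 1px=2mm, x up?, origin x0..0.8,y -0.6..0.6
    
H=np.zeros((400,600),np.float32); C=np.zeros((400,600,3),np.uint8)
for n in('scene','side'):
    im,W=cloud(n+'0',n)
    ok=np.isfinite(W[...,0])&(W[...,0]>0)&(W[...,0]<.8)&(abs(W[...,1])<.6)&(W[...,2]>-.05)&(W[...,2]<.5)
    P=W[ok];c=im[ok]; o=np.argsort(P[:,2]);P=P[o];c=c[o]
    i=(399-(P[:,0]/.002)).astype(int);j=(299-P[:,1]/.002).astype(int)
    C[i,j]=c[:,::-1]
cv2.imwrite('pics/top.png',C)
E
```

```text
side [ 0.19316546 -0.46692943  0.10003838] [ 0.44781342 -0.13164433  0.34716017]
scene [ 0.17641714 -0.49978259  0.100091  ] [ 0.33047841 -0.13908901  0.34996489]
```

View pics/top.png

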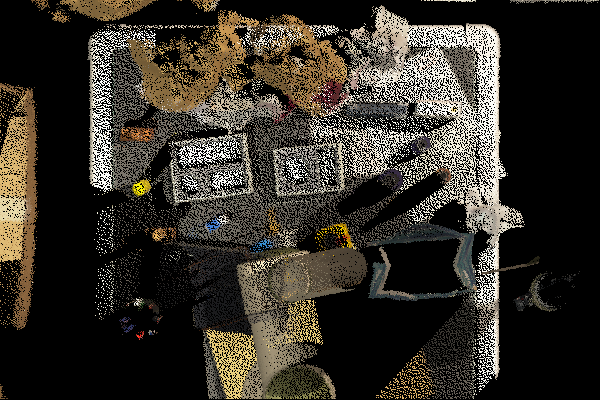

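The top-down map shows the bag at x 0.20–0.33, y -0.15…-0.36, up to about 0.26 m high. I go up and around it.

```bash
python3 -m pendant '[[[1,0,1],1,1],[[1,0,1],1,1],[[1,0,1],1,1],[[1,0,1],1,1],[[0.7,1,0],1,1],[[0.7,1,0],1,1],[[0.7,1,0],1,1],[[0.7,1,0],1,1],[[0.7,1,0],1,1],[[0.7,1,0],1,1],[[0.7,1,0],1,1],[[0,1,0],0.6,1]]' 40
python3 - <<'E'
from h import *
shot('wrist','w1'); s=env.observe(); print(s['position'],s['tool_rot'])
E
```

```text
time_s: 1.15
position: [0.4841, -0.2635, 0.348]
tool_rot: [[-0.146, -0.001, 0.989], [-0.989, 0.001, -0.146], [-0.001, -1.0, -0.001]]
ft_force: [1.2, -0.8, -0.5]
grip_width: 0.0855
[ 0.48312906 -0.25900558  0.34928437] [[-1.40952404e-01  1.82417425e-04  9.90016357e-01]
 [-9.90014024e-01  2.15280537e-03 -1.40952469e-01]
 [-2.15702471e-03 -9.99997666e-01 -1.22847284e-04]]
```

View pics/w1.png

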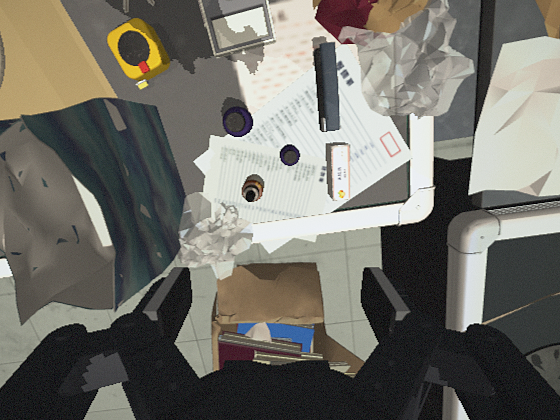

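Wrist view: stapler at (327,85), carton at (338,172) just beyond its near end, large ink bottle (237,121), small (289,155), dropper (252,189); crumpled paper near the stapler's right at (400,70). I move on to see the trays and the rest.

```bash
python3 -m pendant '[[[0,1,0],0,1],[[0,1,0],0,1],[[0,1,0],0,1],[[0,1,0],0,1],[[0,1,0],0,1],[[0,0,0],0,1],[[0,0,0],0,1]]'
python3 - <<'E'
from h import *
shot('wrist','w2'); s=env.observe(); print(s['position'],s['tool_rot'])
E
```

```text
time_s: 1.78
position: [0.4818, -0.1144, 0.3494]
tool_rot: [[-0.15, 0.0, 0.989], [-0.989, -0.0, -0.15], [0.0, -1.0, 0.0]]
ft_force: [-0.1, 0.5, -0.3]
grip_width: 0.0852
[ 0.48191557 -0.11534512  0.34919019] [[-1.51617071e-01 -6.22440322e-05  9.88439305e-01]
 [-9.88439269e-01 -2.68216220e-04 -1.51617082e-01]
 [ 2.74552712e-04 -9.99999962e-01 -2.08582882e-05]]
```

View pics/w2.png

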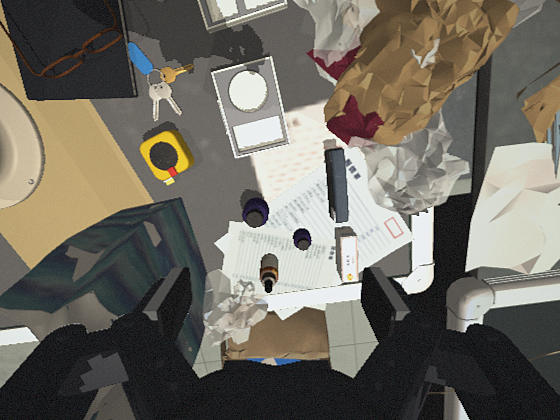

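```bash
python3 -m pendant '[[[0,1,0],0,1],[[0,1,0],0,1],[[0,1,0],0,1],[[0,1,0],0,1],[[0,1,0],0,1],[[0,1,0],0,1],[[0,0,0],0,1],[[0,0,0],0,1]]'
python3 - <<'E'
from h import *
shot('wrist','w3'); s=env.observe(); print(s['position'],s['tool_rot'])
E
```

```text
time_s: 2.5
position: [0.4823, 0.0647, 0.3489]
tool_rot: [[-0.151, -0.0, 0.988], [-0.988, -0.0, -0.151], [0.0, -1.0, -0.0]]
ft_force: [0.2, -0.5, 0.1]
grip_width: 0.0853
[0.48230743 0.0638671  0.34886961] [[-1.52595804e-01 -5.63828426e-04  9.88288522e-01]
 [-9.88288573e-01 -3.84502371e-04 -1.52596031e-01]
 [ 4.66037260e-04 -9.99999767e-01 -4.98551742e-04]]
```

View pics/w3.png

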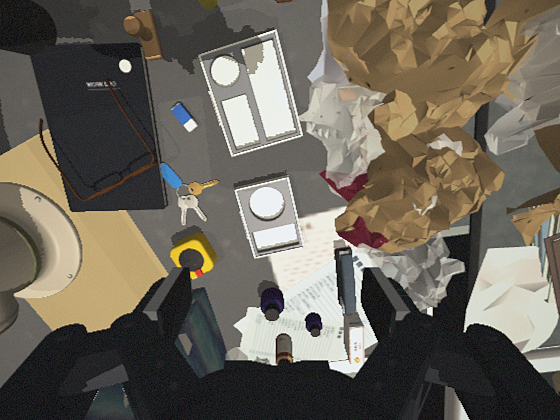

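```bash
cat >> h.py <<'E'
def seg(name,cam,box,zr,cm=None):
    im,W=cloud(name,cam); 
    m=(W[...,0]>box[0])&(W[...,0]<box[1])&(W[...,1]>box[2])&(W[...,1]<box[3])&(W[...,2]>zr[0])&(W[...,2]<zr[1])
    if cm is not None: m&=cm(im.astype(int))
    return W[m],m
def rect(P):
    c,sz,a=cv2.minAreaRect((P[:,:2]*1000).astype(np.float32)); return np.round(c,1),np.round(sz,1),round(a,1)
E
python3 - <<'E'
from h import *
for n in('w2','w3'):
    im,W=cloud(n,'wrist')
    P,m=seg(n,'wrist',(.38,.55,.0-.12,.06),(-.03,.03)); print(n,'z pct',np.percentile(P[:,2],[1,5,25,50,75,95,99]).round(4))
    for b,nm in(((.38,.55,-.12,.06),'two'),((.34,.56,.09,.31),'three')):
        P,m=seg(n,'wrist',b,(.009,.03))
        if len(P)<200: continue
        mm=m.astype(np.uint8)*255; k,l,st,_=cv2.connectedComponentsWithStats(mm); i=1+np.argmax(st[1:,4]); m2=l==i
        print(n,nm,rect(W[m2]),len(P)); cv2.imwrite(f'pics/m_{n}_{nm}.png',(m2*255).astype(np.uint8))
P,m=seg('w2','wrist',(.5,.66,-.24,-.03),(.024,.06),lambda c:c.max(-1)<110)
print('stapler',rect(P),len(P),P[:,2].max()); im,W=cloud('w2','wrist')
o=im.copy();o[m]=[255,0,0];cv2.imwrite('pics/stm.png',o[100:300,180:460,::-1])
for z in((.025,.042),(.045,.07)):
    P,m=seg('w2','wrist',(.38,.49,-.26,-.12),z,lambda c:c.max(-1)<140); 
    print('ink',z,len(P),P.mean(0),cv2.minEnclosingCircle((P[:,:2]*1000).astype(np.float32)))
P,m=seg('w2','wrist',(.55,.66,-.34,-.19),(.035,.06),lambda c:c.min(-1)>130); print('carton',rect(P))
E
```

```text
w2 z pct [-0.0028 -0.002  -0.0009  0.0003  0.0038  0.016   0.018 ]
w2 two (array([457.8, -18.1]), array([ 94.3, 130. ]), 4.8) 2947
w2 three (array([470.1, 121.2]), array([118. ,  37.6]), 6.7) 1027
w3 z pct [-0.0026 -0.0019 -0.0009  0.0003  0.005   0.016   0.0179]
w3 two (array([457.4, -17.9]), array([ 94.9, 130.3]), 4.7) 2183
w3 three (array([480.2, 176.5]), array([160.2, 164.7]), 4.0) 4680
stapler (array([ 603.2, -154. ]), array([233.1, 135.5]), 68.8) 2100 0.05992517247822726
ink (0.025, 0.042) 281 [ 0.43919422 -0.17270457  0.03336664] ((436.30792236328125, -180.62567138671875), 22.1966552734375)
ink (0.045, 0.07) 250 [ 0.43688126 -0.17915235  0.0544685 ] ((436.164794921875, -180.3433074951172), 13.780874252319336)
carton (array([ 612.1, -254.7]), array([130.7,  93.7]), 89.0)
```

```bash
python3 -m pendant '[[[0,1,0],0,1],[[0,1,0],0,1],[[0,1,0],0,1],[[0,1,0],0,1],[[0,0,0],0,1],[[0,0,0],0,1]]'
python3 - <<'E'
from h import *
shot('wrist','w4'); s=env.observe(); print(s['position'])
E
```

```text
time_s: 3.05
position: [0.4825, 0.1842, 0.3488]
tool_rot: [[-0.152, -0.001, 0.988], [-0.988, -0.0, -0.152], [0.001, -1.0, -0.0]]
ft_force: [0.6, -0.3, -0.5]
grip_width: 0.0854
[0.48251973 0.18348392 0.34884794]
```

View pics/w4.png

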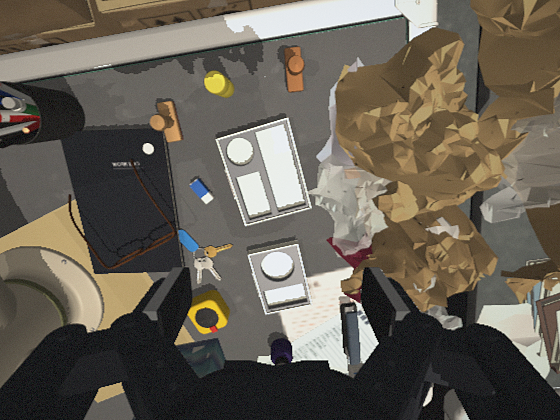

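View pics/stm.png

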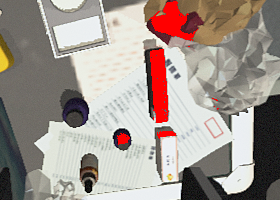

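```bash
python3 - <<'E'
from h import *
im,W=cloud('w4','wrist')
def big(n,b,z,cm=None):
    P,m=seg(n,'wrist',b,z,cm); k,l,st,_=cv2.connectedComponentsWithStats(m.astype(np.uint8)); i=1+np.argmax(st[1:,4]); _,W=cloud(n,'wrist'); return W[l==i]
white=lambda c:c.min(-1)>0
for n in('w3','w4'):
  # tray3: restrict x max by rim height
  P=big(n,(.385,.535,.09,.27),(.009,.022)); print(n,'three',rect(P),len(P))
  P=big(n,(.385,.535,.09,.27),(-.003,.0065),lambda c:c.min(-1)>190); print(' floor big',rect(P),len(P))
P=big('w4',(.38,.55,-.12,.06),(.009,.03)); print('two',rect(P))
yel=lambda c:(c[...,0]>130)&(c[...,1]>120)&(c[...,2]<90)
P=big('w4',(.34,.5,.24,.38),(.07,.1),yel); print('glue',P.mean(0),cv2.minEnclosingCircle((P[:,:2]*1000).astype(np.float32)))
P=big('w4',(.34,.5,.24,.38),(.02,.1),yel); print('glue',P.mean(0),rect(P))
for b in((.28,.385,.2,.36),(.49,.60,.24,.40)):
  P=big('w4',b,(.035,.08),lambda c:c[...,0]>c[...,2]+20); print('handle',P.mean(0),P[:,2].max(),cv2.minEnclosingCircle((P[:,:2]*1000).astype(np.float32)))
  P=big('w4',b,(.01,.022),lambda c:c[...,0]>c[...,2]+20); print('base',rect(P),len(P))
P=big('w2',(.5,.66,-.24,-.03),(.034,.05),lambda c:c.max(-1)<110); print('stapler arm',rect(P),P[:,2].max())
P=big('w2',(.5,.66,-.24,-.03),(.034,.05),lambda c:(c.max(-1)<110)&(c[...,2]>c[...,0])); print('stapler arm',rect(P),P[:,2].max())
P=big('w2',(.54,.63,-.33,-.19),(.04,.06)); print('carton',rect(P))
P=big('w2',(.4,.63,-.30,-.19),(.025,.06),lambda c:(c.max(-1)<110)); print('small',rect(P))
E
```

```text
w3 three (array([465. , 179.4]), array([127.2, 152.9]), 7.7) 3531
 floor big (array([489.5, 183.9]), array([ 47.6, 132.1]), 7.2) 2392
w4 three (array([464.9, 179.5]), array([127.2, 152.8]), 7.9) 2773
 floor big (array([489.4, 184.1]), array([ 47.6, 131.3]), 7.2) 2237
two (array([457.8, -17.6]), array([ 94.1, 131.3]), 4.8)
glue [0.42423645 0.31664123 0.08475475] ((423.6271057128906, 317.4288330078125), 13.453600883483887)
glue [0.42532874 0.31538858 0.07795057] (array([424. , 317.1]), array([25.8, 25.7]), 37.2)
handle [0.33158855 0.28208752 0.06083897] 0.06551138011243524 ((329.8935546875, 282.14007568359375), 11.570268630981445)
base (array([329.5, 282.4]), array([23.6, 59.2]), 0.3) 502
handle [0.58700926 0.26443916 0.0617089 ] 0.07987138646904202 ((586.84716796875, 264.00482177734375), 26.287734985351562)
base (array([529.6, 313.7]), array([35.4, 23.4]), 87.6) 288
stapler arm (array([ 577.2, -155.9]), array([116. ,  21.8]), 88.5) 0.0451520176692764
stapler arm (array([ 577.2, -155.9]), array([116. ,  21.6]), 89.0) 0.0451520176692764
carton (array([ 580.4, -276.8]), array([85.5, 29.4]), 86.5)
small (array([ 569.2, -262.1]), array([71.1, 25.6]), 63.6)
```

```bash
python3 - <<'E'
from h import *
def big(n,b,z,cm=None):
    P,m=seg(n,'wrist',b,z,cm); k,l,st,_=cv2.connectedComponentsWithStats(m.astype(np.uint8)); i=1+np.argmax(st[1:,4]); _,W=cloud(n,'wrist'); return W[l==i]
br=lambda c:(c[...,0]>c[...,2]+20)
b=(.505,.555,.26,.36)
P=big('w4',b,(.05,.08),br); print('handle',P.mean(0),P[:,2].max(),cv2.minEnclosingCircle((P[:,:2]*1000).astype(np.float32)))
P,_=seg('w4','wrist',b,(.008,.08),br); print('all',rect(P),len(P))
P,_=seg('w4','wrist',(.29,.37,.24,.33),(.008,.08),br); print('all',rect(P),len(P))
# rim of tray 3
for n in('w3','w4'):
  P,_=seg(n,'wrist',(.385,.55,.09,.27),(.0155,.0205),lambda c:c.min(-1)>150); 
  a=np.radians(7.2);u=P[:,:2]@np.array([[np.cos(a),-np.sin(a)],[np.sin(a),np.cos(a)]])*1000
  hx=np.histogram(u[:,0],bins=np.arange(400,580,4));hy=np.histogram(u[:,1],bins=np.arange(20,220,4))
  print(n,[(int(x),int(c)) for c,x in zip(*hx) if c>30],[(int(x),int(c)) for c,x in zip(*hy) if c>30])
  for bb in((.4,.46,.1,.19),(.39,.45,.18,.25)):
    P=big(n,bb,(-.003,.0065),lambda c:c.min(-1)>190); print(' floor',rect(P),len(P))
# heights around stapler
im,W=cloud('w2','wrist')
for x in np.arange(.52,.68,.01):
  r=[]
  for y in np.arange(-.24,-.06,.02):
    m=(abs(W[...,0]-x)<.005)&(abs(W[...,1]-y)<.01); r.append(int(1000*np.nanmax(W[...,2][m])) if m.any() else -99)
  print(round(x,3),r)
E
```

```text
handle [0.52934118 0.32491658 0.06164859] 0.06585085456108636 ((529.9222412109375, 325.83551025390625), 11.871445655822754)
all (array([526.9, 307.3]), array([99.1, 27.9]), 80.8) 735
all (array([315.8, 277.5]), array([51. , 68.8]), 0.6) 822
w3 [(420, 69), (424, 114), (536, 184), (540, 33)] [(44, 103), (72, 35), (192, 45)]
 floor (array([437.2, 147.2]), array([38.7, 71.9]), 7.1) 1134
 floor (array([427.4, 220.9]), array([35.9, 40.9]), 66.1) 593
w4 [(420, 62), (424, 111), (536, 133)] [(44, 84), (192, 126)]
 floor (array([437.2, 146.8]), array([38.3, 69.9]), 6.6) 876
 floor (array([427.2, 222.1]), array([39.8, 38.3]), 35.2) 489
0.52 [41, 19, 2, 1, 1, 424, 430, 439, 1]
0.53 [1, 1, 1, 1, 2, 422, 425, 427, 1]
0.54 [0, 1, 1, 1, 1, 426, 441, 442, 1]
0.55 [1, 1, 1, 1, 1, 426, 441, 441, 0]
0.56 [1, 32, 33, 9, 8, 9, 434, 8, 1]
0.57 [49, 37, 42, 44, 43, 43, 41, 38, 2]
0.58 [49, 36, 43, 45, 44, 43, 42, 39, 19]
0.59 [49, 35, 40, 42, 43, 43, 40, 38, 34]
0.6 [47, 1, 1, 1, 0, 1, 1, 35, 41]
0.61 [1, 1, 1, 1, 1, 1, 1, 39, 65]
0.62 [1, 1, 1, 1, 29, 26, 29, 49, 65]
0.63 [1, 1, 33, 36, 35, 37, 35, 51, 66]
0.64 [1, 1, 45, 49, 43, 41, 42, 49, 62]
0.65 [1, 1, 49, 56, 55, 45, 51, 53, 66]
0.66 [1, 1, 69, 67, 61, 50, 57, 52, 74]
0.67 [1, 1, 77, 72, 63, 56, 59, 54, 82]
0.68 [0, 1, 81, 80, 62, 63, 64, 53, 82]
```

Everything is located (mm): stapler (577,-156) yaw -1.3°, ink bottle (436,-180), glue (424,317), stamps (330,282) and (530,325), tray_three origin (462,180) yaw 7.1°, and tray_two (458,-18) yaw 4.8°. First I go for the stapler.

```bash
python3 -m pendant '[[[0.26,-0.95,-0.3],0.12,0.5],[[0.26,-0.95,-0.3],0.12,0.5],[[0.26,-0.95,-0.3],0.12,0.5],[[0.26,-0.95,-0.3],0.12,0.5],[[0.26,-0.95,-0.3],0.12,0.5],[[0.26,-0.95,-0.3],0.12,0.5],[[0.26,-0.95,-0.3],0.12,0.5],[[0.26,-0.95,-0.3],0.12,0.5],[[0.26,-0.95,-0.3],0.12,0.5],[[0.26,-0.95,-0.3],0.12,0.5],[[0.26,-0.95,-0.3],0.12,0.5],[[0.26,-0.95,-0.3],0.12,0.5]]'
python3 -m pendant '[[[0,0,0],0,0.5],[[0,0,0],0,0.5]]'
```

```text
time_s: 4.1
position: [0.5749, -0.1611, 0.2408]
tool_rot: [[-0.03, -0.0, 1.0], [-1.0, -0.0, -0.03], [0.0, -1.0, -0.0]]
ft_force: [-0.3, 0.5, -0.1]
grip_width: 0.0427
time_s: 4.27
position: [0.5747, -0.1603, 0.2402]
tool_rot: [[-0.032, -0.002, 0.999], [-0.999, 0.001, -0.032], [-0.001, -1.0, -0.002]]
ft_force: [-0.2, -0.3, -0.9]
grip_width: 0.0425
```

```bash
python3 -m pendant '[[[0.08,0,-1],0.1,0.5],[[0,0,-1],0,0.5],[[0,0,-1],0,0.5],[[0,0,-1],0,0.5],[[0,0,-1],0,0.5],[[0,0,0],0,0.5],[[0,0,0],0,0.5]]'
python3 - <<'E'
from h import *
shot('wrist','w5')
P,m=seg('w5','wrist',(.55,.61,-.16,-.09),(.036,.05),lambda c:(c.max(-1)<110)); print(rect(P))
E
```

```text
time_s: 4.85
position: [0.5775, -0.1572, 0.0915]
tool_rot: [[-0.019, -0.001, 1.0], [-1.0, 0.001, -0.019], [-0.001, -1.0, -0.001]]
ft_force: [0.2, -0.0, 0.2]
grip_width: 0.0422
(array([ 579.1, -130.8]), array([59. , 20.8]), 88.2)
```

View pics/w5.png

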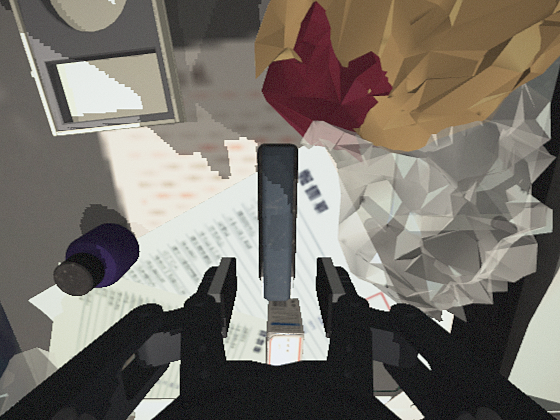

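The arm is centred between the fingers (x 258–298, fingers at 235 and 318), with clearance to the paper. Descend and grip.

```bash
python3 -m pendant '[[[0,0,-0.7],0,0.5],[[0,0,-0.7],0,0.5],[[0,0,-0.7],0,0.5],[[0,0,-0.38],0,0.5],[[0,0,0],0,0.5],[[0,0,0],0,0.5]]'
python3 -m pendant '[[[0,0,0],0,0.15],[[0,0,0],0,0.15],[[0,0,0],0,0.15],[[0,0,0],0,0.15],[[0,0,0],0,0.15]]' 50
```

```text
time_s: 5.4
position: [0.5787, -0.1577, 0.0183]
tool_rot: [[-0.018, 0.002, 1.0], [-1.0, -0.001, -0.018], [0.001, -1.0, 0.002]]
ft_force: [-0.8, 0.2, 0.5]
grip_width: 0.0425
time_s: 5.82
position: [0.5788, -0.1577, 0.0186]
tool_rot: [[-0.018, 0.003, 1.0], [-1.0, -0.001, -0.018], [0.001, -1.0, 0.003]]
ft_force: [-1.5, 0.2, 7.9]
grip_width: 0.0203
```

```bash
python3 -m pendant '[[[0,0,0.5],0,0.15],[[0,0,0.9],0,0.15],[[0,0,1],0,0.15],[[0,0,1],0,0.15],[[-0.3,0.5,0.4],0,0.15],[[-0.5,0.9,0],0.2,0.15],[[-0.5,0.9,0],0.2,0.15],[[-0.5,0.9,0],0.2,0.15],[[-0.4,0.9,0],0.2,0.15],[[-0.4,0.9,0],0.2,0.15],[[-0.3,0.9,0],0.2,0.15],[[-0.1,0.9,0],0.2,0.15]]'
python3 -m pendant '[[[0,0.9,0],0.2,0.15],[[0,0.9,0],0,0.15],[[0,0.9,0],0,0.15],[[0,0.5,0],0,0.15],[[0,0,0],0,0.15],[[0,0,0],0,0.15]]'
python3 - <<'E'
from h import *
shot('wrist','w6')
E
```

```text
time_s: 6.82
position: [0.4866, 0.0479, 0.1314]
tool_rot: [[0.104, 0.0, 0.995], [-0.995, -0.0, 0.104], [0.0, -1.0, 0.0]]
ft_force: [0.5, 0.5, -2.1]
grip_width: 0.0204
time_s: 7.32
position: [0.4878, 0.143, 0.1311]
tool_rot: [[0.123, 0.001, 0.992], [-0.992, -0.0, 0.123], [0.0, -1.0, 0.0]]
ft_force: [0.5, -0.2, -0.7]
grip_width: 0.0205
```

View pics/w6.png

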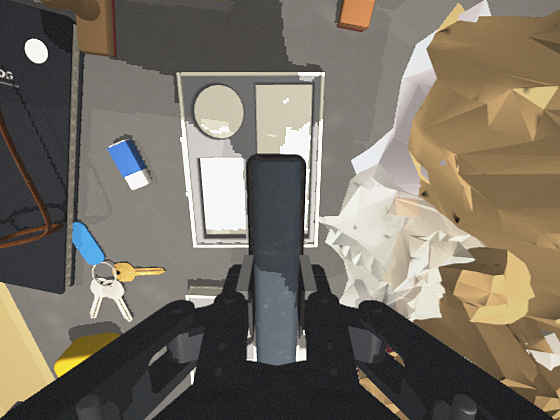

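```bash
python3 - <<'E'
from h import *
im,W=cloud('w6','wrist'); z=np.load('pics/w6.npz')
T=(W-z['p'])@z['R']*1000
m=np.zeros((420,560),bool); m[150:255,240:310]=1
m&=(T[...,1]>-60)&(T[...,1]<10)&(abs(T[...,2])<25)
P=T[m]; print(P.min(0),P.max(0))
for x in range(-65,-15,6):
  q=P[(abs(P[:,0]-x)<3)]; 
  if len(q): print(x,len(q),np.percentile(q[:,1],5),np.percentile(q[:,2],[1,99]))
P,_=seg('w6','wrist',(.385,.56,.09,.27),(-.003,.0065),lambda c:c.min(-1)>150); 
P,_=seg('w6','wrist',(.385,.56,.09,.29),(.0155,.0205),lambda c:c.min(-1)>130); print(rect(P))
E
```

```text
[-61.55225149 -24.82003291 -14.15128875] [-10.4499084    9.97861713  14.61161896]
-59 729 -16.76599833865408 [-10.01706766  11.26411494]
-53 714 -19.06808930329596 [-10.05378913  11.32563111]
-47 666 -20.011787313147398 [-10.12172343  10.74645616]
-41 656 -21.0312015362732 [-10.24039555  10.84689309]
-35 637 -22.148232628687417 [-9.76710772 10.95702302]
-29 621 -23.062293062726884 [-9.8412853  10.50640349]
-23 484 -23.909163110637266 [-9.87313291 10.59963413]
-17 2 -17.910137929636527 [-12.77807369 -10.02580073]
(array([480.7, 177.4]), array([159.2, 161.4]), 4.4)
```

```bash
python3 -m pendant '[[[0.03,0.7,0],0,0.15],[[0.02,0.57,0],0,0.15],[[0,0,-0.7],0,0.15],[[0,0,-0.9],0,0.15],[[0,0,-0.9],0,0.15],[[0,0,0],0,0.15],[[0,0,0],0,0.15]]'
python3 - <<'E'
from h import *
shot('wrist','w7');shot('side','s7')
E
```

```text
time_s: 7.95
position: [0.4893, 0.1798, 0.0556]
tool_rot: [[0.12, -0.002, 0.993], [-0.993, -0.0, 0.12], [0.0, -1.0, -0.002]]
ft_force: [0.4, 0.3, -0.6]
grip_width: 0.0206
```

View pics/w7.png

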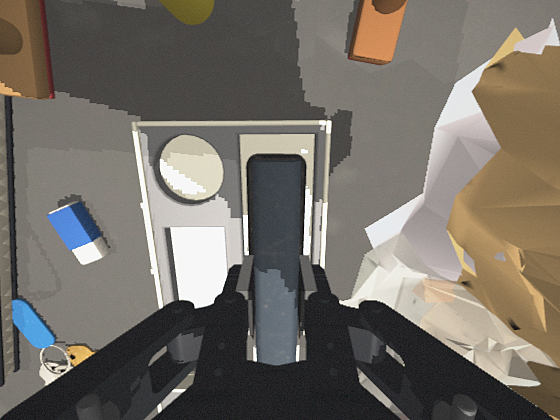

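View pics/s7.png

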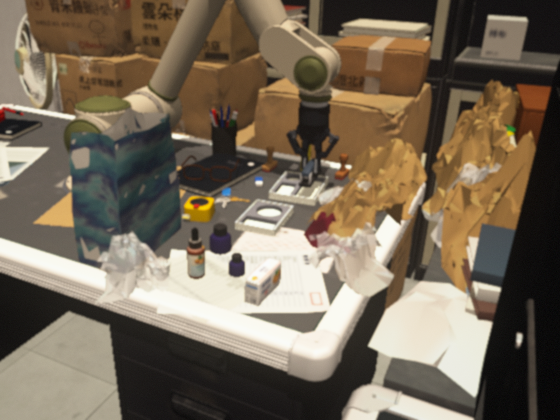

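The stapler is lined up over its pocket (pocket 240–318 px, arm 247–305), so I lower it, release and rise.

```bash
python3 -m pendant '[[[0,0.03,-0.4],0,0.15],[[0,0,-0.4],0,0.15],[[0,0,-0.25],0,0.15],[[0,0,-0.06],0,0.15],[[0,0,0],0,0.15],[[0,0,0],0,0.15]]'
python3 -m pendant '[[[0,0,0],0,0.4],[[0,0,0],0,0.4],[[0,0,0],0,0.4]]'
```

```text
time_s: 8.55
position: [0.49, 0.1817, 0.0233]
tool_rot: [[0.121, 0.001, 0.993], [-0.993, 0.0, 0.121], [-0.0, -1.0, 0.001]]
ft_force: [0.4, 0.3, -1.6]
grip_width: 0.0206
time_s: 8.8
position: [0.4898, 0.1818, 0.023]
tool_rot: [[0.121, 0.001, 0.993], [-0.993, 0.0, 0.121], [-0.0, -1.0, 0.001]]
ft_force: [0.7, -0.4, -0.1]
grip_width: 0.0343
```

```bash
python3 -m pendant '[[[0,0,0.5],0,0.4],[[0,0,1],0,0.5],[[0,0,1],0,0.7],[[0,0,1],0,0.7],[[-0.2,0.4,0.7],0,0.7],[[-0.4,0.8,0],0,0.7],[[-0.4,0.8,0],0,0.7],[[-0.4,0.8,0],0,0.7],[[-0.4,0.8,0],0,0.7],[[-0.4,0.9,0],0,0.7],[[0,0,0],0,0.7],[[0,0,0],0,0.7]]'
python3 - <<'E'
from h import *
shot('wrist','w8')
E
```

```text
time_s: 9.8
position: [0.4228, 0.3176, 0.1487]
tool_rot: [[0.124, 0.0, 0.992], [-0.992, 0.0, 0.124], [0.0, -1.0, 0.0]]
ft_force: [0.1, -0.8, 0.3]
grip_width: 0.0597
```

View pics/w8.png

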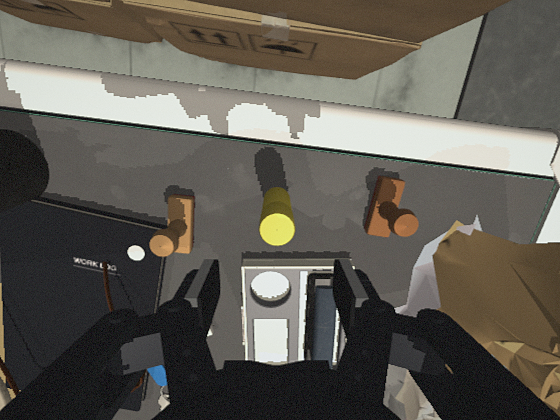

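```bash
python3 - <<'E'
from h import *
yel=lambda c:(c[...,0]>130)&(c[...,1]>120)&(c[...,2]<110)
P,m=seg('w8','wrist',(.38,.5,.24,.38),(.078,.1),yel); print('glue',len(P),P.mean(0),cv2.minEnclosingCircle((P[:,:2]*1000).astype(np.float32)))
br=lambda c:(c[...,0]>c[...,2]+20)
for b in((.29,.37,.24,.34),(.49,.57,.26,.38)):
    P,_=seg('w8','wrist',b,(.055,.08),br); print('handle',len(P),P.mean(0),cv2.minEnclosingCircle((P[:,:2]*1000).astype(np.float32)))
    P,_=seg('w8','wrist',b,(.009,.02),br); print('base',rect(P))
E
```

```text
glue 634 [0.42180239 0.3184185  0.08541386] ((423.7756042480469, 317.471435546875), 13.532301902770996)
handle 582 [0.33082821 0.28461582 0.0618498 ] ((329.9267578125, 283.1744689941406), 11.315302848815918)
base (array([317. , 279.8]), array([49., 66.]), 0.2)
handle 610 [0.52805129 0.32734799 0.06169786] ((529.6555786132812, 326.25653076171875), 11.494463920593262)
base (array([527.9, 307.7]), array([97.5, 26. ]), 84.5)
```

```bash
python3 -m pendant '[[[0.04,0,-0.8],0,0.7],[[0,0,-1],0,0.7],[[0,0,-1],0,0.7],[[0,0,-0.76],0,0.7],[[0,0,0],0,0.7],[[0,0,0],0,0.2],[[0,0,0],0,0.2],[[0,0,0],0,0.2],[[0,0,0],0,0.2],[[0,0,0],0,0.2],[[0,0,0],0,0.2]]' 30
```

```text
time_s: 10.77
position: [0.4254, 0.3169, 0.0431]
tool_rot: [[0.121, 0.003, 0.993], [-0.993, 0.001, 0.121], [-0.001, -1.0, 0.003]]
ft_force: [-0.1, -1.1, 7.4]
grip_width: 0.0269
```

```bash
python3 -m pendant '[[[0,0,0.5],0,0.2],[[0,0,1],0,0.2],[[0,0,1],0,0.2],[[0,-0.6,0.2],0,0.2],[[0.03,-0.9,0],0,0.2],[[0.04,-0.9,0],0,0.2],[[0,-0.78,0],0,0.2],[[0,0,0],0,0.2],[[0,0,0],0,0.2]]'
python3 - <<'E'
from h import *
shot('wrist','w9')
E
```

```text
time_s: 11.52
position: [0.427, 0.2206, 0.1232]
tool_rot: [[0.119, 0.001, 0.993], [-0.993, 0.0, 0.119], [-0.0, -1.0, 0.001]]
ft_force: [-0.2, 0.1, -1.0]
grip_width: 0.0269
```

View pics/w9.png

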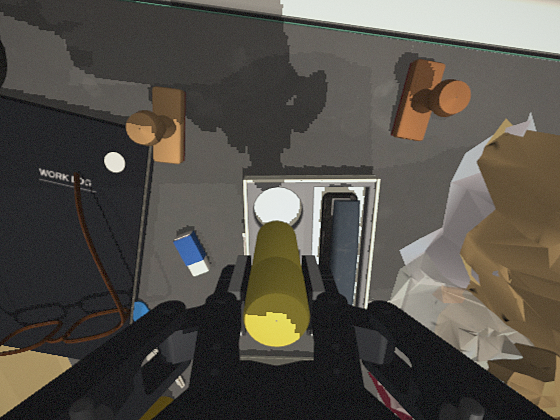

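The glue stick is held upright over the round pocket (277,207), and the stapler sits in its pocket. Lower.

```bash
python3 -m pendant '[[[0.02,0.04,-0.7],0,0.2],[[0,0,-0.8],0,0.2],[[0,0,-0.6],0,0.2],[[0,0,-0.3],0,0.2],[[0,0,-0.13],0,0.2],[[0,0,0],0,0.2],[[0,0,0],0,0.2]]'
python3 -m pendant '[[[0,0,0],0,0.55],[[0,0,0],0,0.55],[[0,0,0],0,0.55],[[0,0,0.6],0,0.55],[[0,0,1],0,0.55],[[0,0,1],0,0.6],[[0,0,1],0,0.6]]'
```

```text
time_s: 12.15
position: [0.4278, 0.223, 0.0474]
tool_rot: [[0.122, 0.001, 0.993], [-0.993, 0.0, 0.122], [-0.0, -1.0, 0.001]]
ft_force: [0.2, 0.8, -1.6]
grip_width: 0.027
time_s: 12.73
position: [0.4271, 0.2224, 0.1563]
tool_rot: [[0.121, -0.0, 0.993], [-0.993, -0.0, 0.121], [-0.0, -1.0, -0.0]]
ft_force: [0.7, -0.2, -0.0]
grip_width: 0.051
```

```bash
python3 -m pendant '[[[-0.8,0.5,0],0,0.55],[[-0.8,0.5,0],0,0.55],[[-0.8,0.5,0],0,0.55],[[-0.84,0.52,0],0,0.55],[[0,0,0],0,0.55],[[0,0,0],0,0.55]]'
python3 - <<'E'
from h import *
shot('wrist','w10'); br=lambda c:(c[...,0]>c[...,2]+20)
P,_=seg('w10','wrist',(.29,.37,.24,.34),(.055,.08),br); print('handle',len(P),P.mean(0),cv2.minEnclosingCircle((P[:,:2]*1000).astype(np.float32)))
P,m=seg('w10','wrist',(.305,.36,.24,.34),(.012,.02),lambda c:(c[...,0]>c[...,2]+50)); print('base',rect(P))
E
```

```text
time_s: 13.23
position: [0.3294, 0.2836, 0.1552]
tool_rot: [[0.123, 0.001, 0.992], [-0.992, 0.0, 0.123], [-0.0, -1.0, 0.001]]
ft_force: [-0.5, -0.3, -0.4]
grip_width: 0.0468
handle 545 [0.32905532 0.28443577 0.06211529] ((329.202392578125, 283.2017822265625), 11.345160484313965)
base (array([329.5, 282.3]), array([22.8, 58.6]), 0.1)
```

View pics/w10.png

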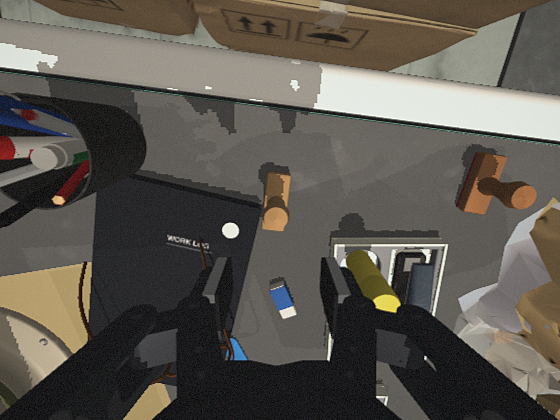

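```bash
python3 -m pendant '[[[0,-0.02,-0.8],0,0.55],[[0,0,-1],0,0.55],[[0,0,-1],0,0.55],[[0,0,-0.9],0,0.55],[[0,0,-0.36],0,0.55],[[0,0,0],0,0.15],[[0,0,0],0,0.15],[[0,0,0],0,0.15],[[0,0,0],0,0.15],[[0,0,0],0,0.15],[[0,0,0],0,0.15]]' 30
```

```text
time_s: 14.2
position: [0.3305, 0.2826, 0.0336]
tool_rot: [[0.121, 0.001, 0.993], [-0.993, 0.001, 0.121], [-0.0, -1.0, 0.001]]
ft_force: [1.5, 0.2, 0.1]
grip_width: 0.0208
```

```bash
python3 -m pendant '[[[0,0,0.5],0,0.15],[[0,0,1],0,0.15],[[0,0,1],0,0.15],[[0,0,1],0,0.15],[[0.3,-0.4,0.7],0.2,0.15],[[0.6,-0.8,0],0.3,0.15],[[0.6,-0.8,0],0.3,0.15],[[0.7,-0.8,0],0.3,0.15],[[0.7,-0.9,0],0.28,0.15],[[0.66,-0.83,0],0,0.15],[[0,0,0],0,0.15],[[0,0,0],0,0.15]]'
python3 - <<'E'
from h import *
shot('wrist','w11'); 
E
```

```text
time_s: 15.2
position: [0.4375, 0.1456, 0.1591]
tool_rot: [[0.237, 0.0, 0.972], [-0.972, 0.0, 0.237], [-0.0, -1.0, 0.0]]
ft_force: [0.4, 0.9, -0.5]
grip_width: 0.0209
```

View pics/w11.png

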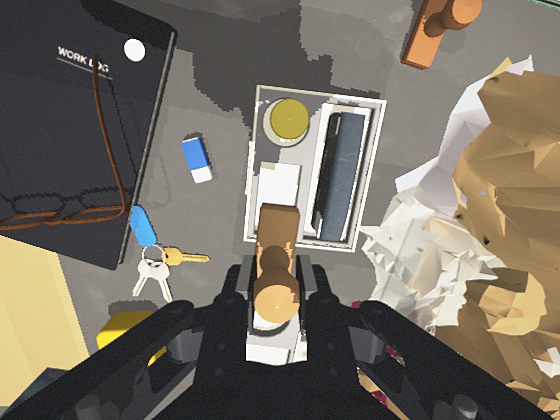

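```bash
python3 - <<'E'
from h import *
P,m=seg('w11','wrist',(.40,.48,.13,.2),(.12,.16),lambda c:(c[...,0]>c[...,2]+25)); print('base',rect(P),P[:,2].max(),len(P))
for z in np.arange(.12,.17,.005):
  q=P[abs(P[:,2]-z)<.0025]
  if len(q)>20: print(z.round(4),len(q),q.min(0).round(4),q.max(0).round(4))
q=P[abs(P[:,2]-.1425)<.003]; print(rect(q))
P,m=seg('w11','wrist',(.39,.47,.2,.26),(.07,.1),lambda c:(c[...,0]>100)&(c[...,2]<90)); print('glue',P.mean(0),cv2.minEnclosingCircle((P[:,:2]*1000).astype(np.float32)))
E
```

```text
base (array([435.7, 153.5]), array([23.8, 45.1]), 6.7) 0.15999220637018777 2379
0.135 65 [0.4227 0.1734 0.1326] [0.444  0.1765 0.1373]
0.14 1401 [0.422  0.1301 0.1376] [0.4494 0.1765 0.1425]
0.145 473 [0.423  0.1312 0.1425] [0.4452 0.175  0.1475]
0.15 189 [0.4278 0.1417 0.1475] [0.4457 0.1547 0.1525]
0.155 188 [0.4291 0.1421 0.1526] [0.4443 0.1538 0.1574]
0.16 43 [0.4258 0.1463 0.1575] [0.4421 0.1526 0.16  ]
(array([435.6, 153.4]), array([23.6, 45. ]), 6.6)
glue [0.42813565 0.22449295 0.0883725 ] ((428.23236083984375, 224.34059143066406), 13.597297668457031)
```

```bash
python3 -m pendant '[[[0.03,0,-0.8],0.08,0.15],[[0,0,-1],0,0.15],[[0,0,-0.8],0,0.15],[[0,0,-0.6],0,0.15],[[0,0,-0.5],0,0.15],[[0,0,-0.35],0,0.15],[[0,0,0],0,0.15],[[0,0,0],0,0.15]]'
python3 -m pendant '[[[0,0,0],0,0.4],[[0,0,0],0,0.4],[[0,0,0],0,0.4]]'
```

```text
time_s: 15.92
position: [0.437, 0.1475, 0.0375]
tool_rot: [[0.248, -0.001, 0.969], [-0.969, 0.0, 0.248], [-0.0, -1.0, -0.001]]
ft_force: [-0.1, -0.4, -0.5]
grip_width: 0.0209
time_s: 16.17
position: [0.438, 0.1468, 0.038]
tool_rot: [[0.246, 0.001, 0.969], [-0.969, 0.0, 0.246], [0.0, -1.0, 0.001]]
ft_force: [0.3, -0.4, -0.7]
grip_width: 0.0341
```

```bash
python3 -m pendant '[[[0,0,0.6],0,0.4],[[0,0,1],0,0.7],[[0,0,1],0,0.7],[[0,0,1],0,0.7],[[0,-0.5,0.8],0,0.7],[[0,-0.9,0],-0.4,0.7],[[0,-1,0],-0.4,0.7],[[0,-1,0],-0.4,0.7],[[0,-1,0],-0.4,0.7],[[0,-1,0],-0.4,0.7],[[0,-1,0],-0.4,0.7],[[0,-1,0],-0.4,0.7]]'
python3 -m pendant '[[[0,-1,0],0,0.7],[[0,-1,0],0,0.7],[[0,-1,0],0,0.7],[[0,0,0],0,0.7],[[0,0,0],0,0.7]]'
python3 - <<'E'
from h import *
shot('wrist','w12'); shot('side','s12'); shot('scene','c12')
for z in((.025,.042),(.045,.07)):
    P,m=seg('w12','wrist',(.38,.49,-.26,-.12),z,lambda c:c.max(-1)<140); 
    print('ink',z,len(P),P.mean(0),cv2.minEnclosingCircle((P[:,:2]*1000).astype(np.float32)))
for c in ('w12','wrist'),('s12','side'),('c12','scene'):
  P,m=seg(c[0],c[1],(.15,.41,-.4,-.1),(.06,.30)); print(c,P[:,0].max() if len(P) else 0,P[:,1].max() if len(P) else 0, P[:,2].max() if len(P) else 0)
E
```

```text
time_s: 17.17
position: [0.4375, -0.0768, 0.1699]
tool_rot: [[0.003, 0.001, 1.0], [-1.0, -0.0, 0.003], [0.0, -1.0, 0.001]]
ft_force: [1.3, -0.2, -0.0]
grip_width: 0.0595
time_s: 17.58
position: [0.4377, -0.1664, 0.1696]
tool_rot: [[0.002, 0.0, 1.0], [-1.0, -0.0, 0.002], [0.0, -1.0, 0.0]]
ft_force: [-1.0, 0.7, 0.6]
grip_width: 0.0601
ink (0.025, 0.042) 738 [ 0.43687094 -0.17184528  0.03343837] ((436.41729736328125, -180.77857971191406), 22.14482307434082)
ink (0.045, 0.07) 707 [ 0.43648742 -0.17922313  0.05468645] ((436.3748474121094, -180.7631072998047), 13.747933387756348)
('w12', 'wrist') 0.4099896996001592 -0.13346451973912982 0.2624586275669551
('s12', 'side') 0.4099063579349608 -0.13591099929744527 0.2905780108264089
('c12', 'scene') 0.3487582937038913 -0.138723720446953 0.27105467965353097
```

View pics/w12.png

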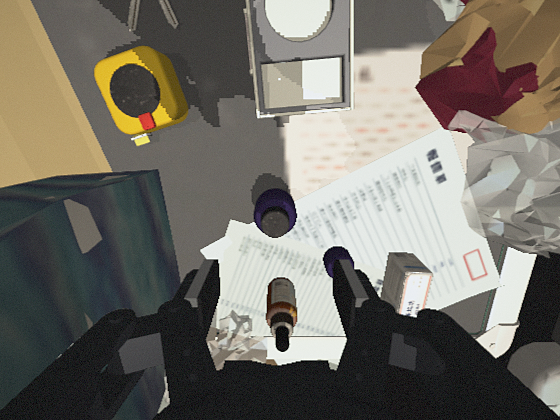

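View pics/s12.png

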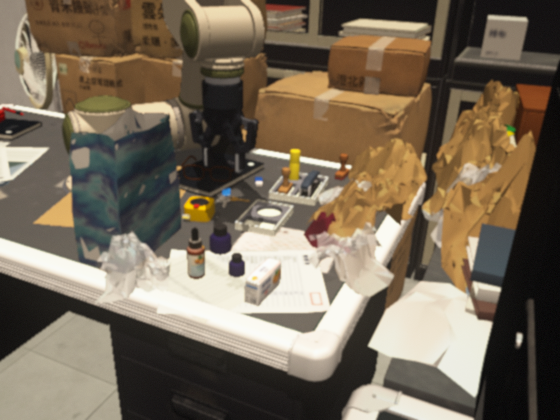

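View pics/c12.png

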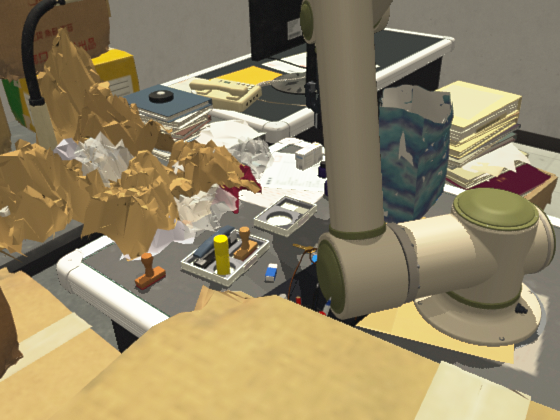

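```bash
python3 - <<'E'
from h import *
_,W=cloud('s12','side')
for p in [(200,30),(240,30),(240,8),(222,75),(190,5),(240,50),(222,150)]: print('side',p,W[p[1],p[0]].round(3))
_,W=cloud('c12','scene')
for p in [(310,15),(340,10),(360,5),(375,60),(350,150),(315,60),(312,100),(360,200)]: print('scene',p,W[p[1],p[0]].round(3))
print(env.observe()['q'])
E
```

```text
side (200, 30) [ 0.441 -0.239  0.439]
side (240, 30) [ 0.48  -0.175  0.435]
side (240, 8) [ 0.465 -0.147  0.467]
side (222, 75) [ 0.457 -0.199  0.361]
side (190, 5) [ 0.408 -0.216  0.473]
side (240, 50) [ 0.476 -0.169  0.401]
side (222, 150) [0.171 0.289 0.026]
scene (310, 15) [ 0.448 -0.095  0.442]
scene (340, 10) [0.213 0.162 0.52 ]
scene (360, 5) [0.196 0.139 0.524]
scene (375, 60) [ 0.938 -1.264 -0.002]
scene (350, 150) [0.167 0.194 0.335]
scene (315, 60) [ 0.946 -0.821  0.101]
scene (312, 100) [ 0.496 -0.172  0.233]
scene (360, 200) [0.14  0.202 0.264]
[-3.51521014e+01  1.70980892e+01  9.28232942e+01  1.13072039e-02
  7.00912093e+01 -3.54542377e+01]
```

```bash
python3 -m pendant '[[[-0.04,-0.47,-0.5],0,0.7],[[0,0,-0.8],0,0.7],[[0,0,-0.8],0,0.7],[[0,0,-0.8],0,0.7],[[0,0,0],0,0.7],[[0,0,0],0,0.7]]'
python3 - <<'E'
from h import *
print(env.observe()['q'])
shot('wrist','w13'); shot('side','s13');im,_=shot('scene','c13')
a=cv2.imread('pics/s13.png')[0:300,60:340];b=cv2.imread('pics/c13.png')[0:300,280:560]
cv2.imwrite('pics/both13.png',cv2.resize(np.hstack([a,b]),None,fx=1.4,fy=1.4))
E
```

```text
time_s: 18.23
position: [0.4366, -0.1785, 0.0825]
tool_rot: [[0.006, -0.001, 1.0], [-1.0, 0.001, 0.006], [-0.001, -1.0, -0.001]]
ft_force: [0.7, -0.2, 0.6]
grip_width: 0.0598
[-3.66703659e+01  2.43548333e+01  9.91254751e+01  2.87078717e-03
  5.66285498e+01 -3.69959152e+01]
```

View pics/both13.png

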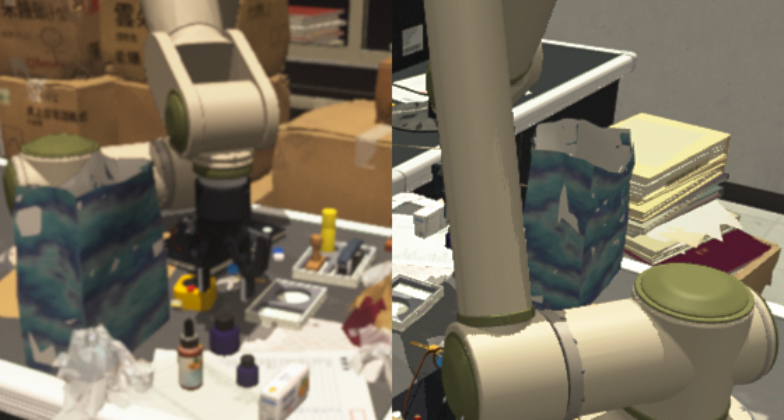

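View pics/w13.png

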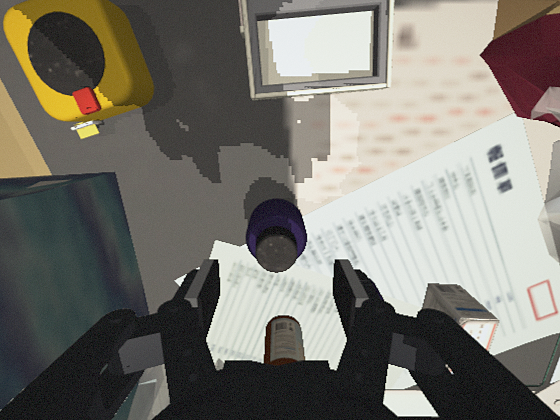

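```bash
python3 - <<'E'
from h import *
im,W=cloud('w13','wrist')
m=np.zeros((420,560),bool);m[170:420,0:150]=1
m&=(W[...,2]>.05)&(im[...,2].astype(int)>im[...,0]+8)
P=W[m];
for z in np.arange(.06,.28,.03):
  q=P[abs(P[:,2]-z)<.015]
  if len(q): print(z.round(2),len(q),np.percentile(q[:,0],[50,99]).round(3),q[:,1].min().round(3),q[:,1].max().round(3))
_,W=cloud('s13','side')
for p in [(205,85),(180,80),(230,90),(218,110),(170,60),(160,30)]: print('side',p,W[p[1],p[0]].round(3))
E
```

```text
0.06 4221 [0.316 0.324] -0.317 -0.137
0.09 4086 [0.316 0.319] -0.226 -0.135
0.12 2013 [0.317 0.319] -0.223 -0.166
0.15 369 [0.383 0.39 ] -0.19 -0.164
0.18 169 [0.378 0.384] -0.178 -0.165
side (205, 85) [ 0.447 -0.238  0.35 ]
side (180, 80) [ 0.395 -0.236  0.353]
side (230, 90) [ 0.473 -0.2    0.337]
side (218, 110) [ 0.451 -0.204  0.3  ]
side (170, 60) [ 0.336 -0.179  0.372]
side (160, 30) [-0.23   0.57   0.306]
```

The bag face is at x ≤ 0.32 and its top at about 0.26, so the arm keeps about 5 cm of clearance. The bottle is centred at (276,235) between the fingers. Descend slowly.

```bash
python3 -m pendant '[[[0,-0.07,-0.5],0,0.7],[[0,0,-0.5],0,0.7],[[0,0,-0.5],0,0.7],[[0,0,-0.4],0,0.7],[[0,0,-0.2],0,0.7],[[0,0,0],0,0.7],[[0,0,0],0,0.7]]'
python3 -m pendant '[[[0,0,0],0,0.6],[[0,0,0],0,0.55],[[0,0,0],0,0.5],[[0,0,0],0,0.45],[[0,0,0],0,0.4],[[0,0,0],0,0.4],[[0,0,0],0,0.4]]' 30
```

```text
time_s: 18.97
position: [0.4371, -0.1818, 0.0203]
tool_rot: [[0.005, 0.001, 1.0], [-1.0, -0.001, 0.005], [0.001, -1.0, 0.001]]
ft_force: [0.6, -1.2, -0.0]
grip_width: 0.0597
time_s: 19.55
position: [0.437, -0.1819, 0.0205]
tool_rot: [[0.004, 0.001, 1.0], [-1.0, -0.001, 0.004], [0.001, -1.0, 0.001]]
ft_force: [-0.8, 0.9, 7.7]
grip_width: 0.0429
```

```bash
python3 -m pendant '[[[0,0,0.3],0,0.4],[[0,0,0.5],0,0.4],[[0,0,0.6],0,0.4],[[0,0,0.6],0,0.4],[[0,0.2,0.4],0,0.4],[[0.05,0.4,0],0,0.4],[[0.1,0.6,0],0,0.4],[[0.1,0.7,0],0,0.4],[[0.1,0.7,0],0,0.4],[[0.1,0.7,0],0,0.4],[[0.1,0.7,0],0,0.4],[[0.06,0.7,0],0,0.4]]'
python3 -m pendant '[[[0,0.6,0],0,0.4],[[0,0.5,0],0,0.4],[[0,0.3,0],0,0.4],[[0,0.2,0],0,0.4],[[0,0,0],0,0.4],[[0,0,0],0,0.4]]'
python3 - <<'E'
from h import *
shot('wrist','w14'); 
E
```

```text
time_s: 20.55
position: [0.4546, -0.0388, 0.0911]
tool_rot: [[0.005, -0.001, 1.0], [-1.0, 0.0, 0.005], [-0.0, -1.0, -0.001]]
ft_force: [0.3, 0.3, -0.9]
grip_width: 0.0423
time_s: 21.05
position: [0.4549, 0.0073, 0.0914]
tool_rot: [[0.005, -0.0, 1.0], [-1.0, -0.0, 0.005], [0.0, -1.0, -0.0]]
ft_force: [-0.6, 0.2, -0.5]
grip_width: 0.0424
```

View pics/w14.png

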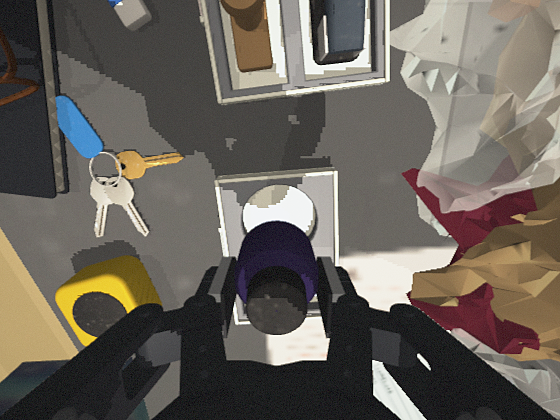

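```bash
python3 - <<'E'
from h import *
im,W=cloud('w14','wrist'); m=np.zeros((420,560),bool); m[215:335,225:330]=1
m&=(im.max(-1)<110)&(abs(W[...,0]-.455)<.026)&(abs(W[...,1]-.008)<.03)&(W[...,2]>.08)&(W[...,2]<.15)
P=W[m]; print(P[:,2].max()); q=P[P[:,2]>.118]; print(len(q),q.mean(0),cv2.minEnclosingCircle((q[:,:2]*1000).astype(np.float32)))
q=P[(P[:,2]<.112)&(P[:,2]>.095)];print(len(q),q[:,2].mean(),cv2.minEnclosingCircle((q[:,:2]*1000).astype(np.float32)))
P,_=seg('w14','wrist',(.38,.55,-.02,.06),(.009,.021),lambda c:c.min(-1)>60); print(rect(P))
P,m=seg('w14','wrist',(.41,.50,.0,.05),(-.003,.0065),lambda c:c.min(-1)>150); print(len(P),P.max(0),P.min(0))
E
```

```text
0.13129626873852987
3719 [0.45625175 0.01048422 0.12538311] ((455.970947265625, 9.498392105102539), 25.241436004638672)
3531 0.104188085429587 ((455.23382568359375, 12.503239631652832), 26.639934539794922)
(array([479.3,  15.2]), array([141.1,  70.3]), 0.1)
1997 [0.48651733 0.04274719 0.00434402] [ 4.11772719e-01  1.73305711e-05 -1.17117089e-04]
```

```bash
python3 -m pendant '[[[0.02,0.03,-0.3],0,0.4],[[0,0,-0.5],0,0.4],[[0,0,-0.5],0,0.4],[[0,0,-0.4],0,0.4],[[0,0,-0.25],0,0.4],[[0,0,-0.15],0,0.4],[[0,0,-0.1],0,0.4],[[0,0,-0.05],0,0.4],[[0,0,0],0,0.4],[[0,0,0],0,0.4]]'
```

```text
time_s: 21.93
position: [0.4558, 0.0082, 0.0243]
tool_rot: [[0.004, 0.001, 1.0], [-1.0, -0.0, 0.004], [0.0, -1.0, 0.001]]
ft_force: [-0.1, 0.1, -1.6]
grip_width: 0.0421
```

```bash
python3 -m pendant '[[[0,0,-0.03],0,0.4],[[0,0,0],0,0.4],[[0,0,0],0,0.4]]'
python3 -m pendant '[[[0,0,-0.03],0,0.4],[[0,0,0],0,0.4],[[0,0,0],0,0.4]]'
```

```text
time_s: 22.18
position: [0.4559, 0.0082, 0.0235]
tool_rot: [[0.004, 0.001, 1.0], [-1.0, -0.0, 0.004], [0.0, -1.0, 0.001]]
ft_force: [-1.2, 0.5, 4.2]
grip_width: 0.0425
time_s: 22.43
position: [0.4559, 0.0082, 0.0234]
tool_rot: [[0.005, 0.002, 1.0], [-1.0, -0.001, 0.005], [0.001, -1.0, 0.002]]
ft_force: [-3.6, 0.5, 18.5]
grip_width: 0.0425
```

The bottle is on the floor (contact force up). Release and rise.

```bash
python3 -m pendant '[[[0,0,0.02],0,0.52],[[0,0,0],0,0.55],[[0,0,0],0,0.6],[[0,0,0],0,0.65],[[0,0,0.3],0,0.65],[[0,0,0.6],0,0.65],[[0,0,1],0,0.65],[[0,0,1],0,0.65],[[0,0,1],0,0.65]]'
python3 - <<'E'
from h import *
shot('wrist','w15')
P,m=seg('w15','wrist',(.40,.51,-.04,.06),(.045,.08),lambda c:c.max(-1)<140); print('cap',len(P),P.mean(0),P[:,2].max(),cv2.minEnclosingCircle((P[:,:2]*1000).astype(np.float32)))
E
```

```text
time_s: 23.18
position: [0.4552, 0.0084, 0.1409]
tool_rot: [[0.004, -0.001, 1.0], [-1.0, 0.0, 0.004], [-0.0, -1.0, -0.001]]
ft_force: [0.1, -0.2, -0.2]
grip_width: 0.0554
cap 952 [0.45577889 0.01106411 0.05730911] 0.06025911622213856 ((455.6459655761719, 9.1060791015625), 14.093234062194824)
```

View pics/w15.png

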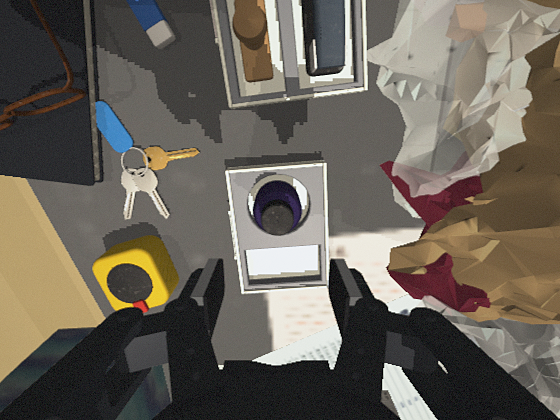

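The bottle stands at (455.6, 9.1) with its top at 59 mm, on the floor of the pocket. Now the last stamp. I turn 88° on the way so that the fingers lie along the stamp pocket when placing.

```bash
python3 -m pendant '[[[0,0.5,0.8],1,0.55],[[0,0.8,0.5],1,0.55],[[0.2,0.9,0],1,0.55],[[0.2,0.9,0],1,0.55],[[0.2,0.9,0],1,0.55],[[0.2,0.9,0],1,0.55],[[0.2,0.9,0],1,0.55],[[0.2,0.9,0],1,0.55],[[0.2,0.9,0],1,0.55],[[0.2,0.9,0],1,0.55],[[0.2,0.9,0],1,0.55],[[0.2,0.9,0],1,0.55]]'
python3 -m pendant '[[[0.3,0.2,0],1,0.55],[[0.2,0,0],1,0.55],[[0,0,0],1,0.55],[[0,0,0],1,0.55],[[0,0,0],1,0.55],[[0,0,0],0.6,0.55],[[0,0,0],0,0.55]]'
python3 - <<'E'
from h import *
shot('wrist','w16')
br=lambda c:(c[...,0]>c[...,2]+20)
b=(.49,.57,.26,.38)
P,_=seg('w16','wrist',b,(.055,.08),br); print('handle',len(P),P.mean(0),cv2.minEnclosingCircle((P[:,:2]*1000).astype(np.float32)))
P,m=seg('w16','wrist',b,(.012,.02),lambda c:c[...,0]>c[...,2]+40); print('base',rect(P)); 
E
```

```text
time_s: 24.23
position: [0.5155, 0.3187, 0.1781]
tool_rot: [[0.87, -0.001, 0.492], [-0.492, -0.0, 0.87], [-0.001, -1.0, -0.001]]
ft_force: [0.8, -0.7, -0.4]
grip_width: 0.0468
time_s: 24.82
position: [0.5305, 0.3232, 0.1781]
tool_rot: [[1.0, -0.001, 0.029], [-0.029, -0.0, 1.0], [-0.001, -1.0, -0.0]]
ft_force: [0.1, 0.2, 0.1]
grip_width: 0.0469
handle 465 [0.52865712 0.32535942 0.06199676] ((529.586669921875, 325.4176025390625), 11.196727752685547)
base (array([530. , 325.6]), array([59.4, 23.1]), 86.9)
```

View pics/w16.png

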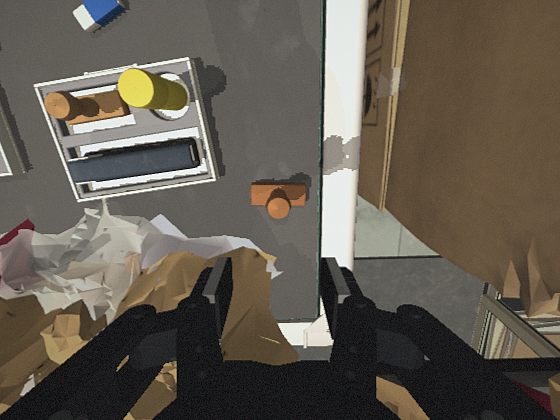

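```bash
python3 - <<'E'
from h import *
im,W=cloud('w4','wrist')
for x in np.arange(.52,.66,.01):
  r=[]
  for y in np.arange(.24,.42,.02):
    m=(abs(W[...,0]-x)<.005)&(abs(W[...,1]-y)<.01); r.append(int(1000*np.nanmax(W[...,2][m])) if m.any() else -99)
  print(round(x,3),r)
E
```

```text
0.52 [17, 1, 0, 17, 64, 64, 18, 5, 5]
0.53 [1, 0, 0, 17, 65, 63, 17, 6, 5]
0.54 [1, 1, 0, 17, 64, 62, 17, 6, 6]
0.55 [0, 1, 1, 1, 2, 1, 1, 5, 5]
0.56 [0, 0, 2, 0, 1, 2, 1, 5, 6]
0.57 [19, 1, 0, 2, 1, 1, 2, 5, 6]
0.58 [87, 86, 50, 10, 1, 1, 2, 5, 5]
0.59 [102, 95, 58, 28, 1, 2, 1, 5, 5]
0.6 [111, 102, 68, 35, 13, 1, 1, 6, 5]
0.61 [118, 104, 75, 39, 15, 1, 1, 5, 5]
0.62 [127, 108, 79, 44, 20, 1, 2, 5, 5]
0.63 [127, 120, 83, 45, 22, 1, 1, 5, 5]
0.64 [128, 123, 87, 51, 27, 1, 1, 6, 5]
0.65 [127, 127, 127, 76, 34, 1, 1, 5, 5]
0.66 [128, 128, 131, 107, 58, 1, 1, 5, 6]
```

```bash
python3 -m pendant '[[[-0.03,0.07,-0.8],0,0.55],[[0,0,-1],0,0.55],[[0,0,-1],0,0.55],[[0,0,-1],0,0.55],[[0,0,-0.7],0,0.55],[[0,0,-0.3],0,0.55],[[0,0,0],0,0.15],[[0,0,0],0,0.15],[[0,0,0],0,0.15],[[0,0,0],0,0.15],[[0,0,0],0,0.15],[[0,0,0],0,0.15]]' 30
python3 -m pendant '[[[0,0,0.5],0,0.15],[[0,0,1],0,0.15],[[0,0,1],0,0.15],[[0,0,1],0,0.15],[[-0.2,-0.2,1],-0.5,0.15],[[-0.3,-0.8,0],-1,0.15],[[-0.3,-0.8,0],-1,0.15],[[-0.3,-0.9,0],-1,0.15],[[-0.3,-0.9,0],-1,0.15],[[-0.3,-0.9,0],-1,0.15],[[-0.3,-0.9,0],-1,0.15],[[-0.3,-0.9,0],-1,0.15]]'
```

```text
time_s: 25.87
position: [0.5299, 0.3255, 0.0356]
tool_rot: [[1.0, 0.001, 0.031], [-0.031, 0.0, 1.0], [0.001, -1.0, 0.001]]
ft_force: [-0.5, 0.2, 0.1]
grip_width: 0.0217
time_s: 26.87
position: [0.46, 0.1353, 0.1702]
tool_rot: [[0.772, 0.001, 0.636], [-0.636, -0.0, 0.772], [0.001, -1.0, 0.0]]
ft_force: [-0.0, 0.1, 0.7]
grip_width: 0.0211
```

```bash
python3 -m pendant '[[[0,-0.8,0],-1,0.15],[[0,-0.8,0],-1,0.15],[[0,-0.8,0],-1,0.15],[[0,-0.8,0],-1,0.15],[[0.03,-0.8,0],-1,0.15],[[0,-0.8,0],-1,0.15],[[0,-0.8,0],-1,0.15],[[0,-0.5,0],-1,0.15],[[0,-0.2,0],-0.8,0.15],[[0,0,0],0,0.15],[[0,0,0],0,0.15]]'
python3 - <<'E'
from h import *
shot('wrist','w17')
br=lambda c:(c[...,0]>c[...,2]+20)
P,m=seg('w17','wrist',(.41,.51,-.08,-.02),(.12,.156),br); print('base',rect(P),len(P))
print(np.percentile(P[:,2],[5,50,95]))
E
```

```text
time_s: 27.78
position: [0.4615, -0.0526, 0.17]
tool_rot: [[0.119, 0.0, 0.993], [-0.993, 0.0, 0.119], [0.0, -1.0, 0.0]]
ft_force: [-0.0, -0.6, -0.9]
grip_width: 0.0215
base (array([461.6, -51.5]), array([59.5, 24.2]), 6.3) 2699
[0.13801218 0.14995941 0.151402  ]
```

View pics/w17.png

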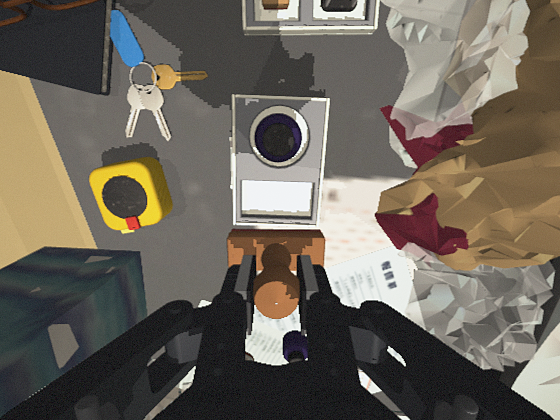

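```bash
python3 -m pendant '[[[-0.02,-0.08,-0.5],-0.3,0.15],[[0,0,-0.9],0,0.15],[[0,0,-0.9],0,0.15],[[0,0,-0.8],0,0.15],[[0,0,-0.6],0,0.15],[[0,0,-0.4],0,0.15],[[0,0,-0.26],0,0.15],[[0,0,0],0,0.15],[[0,0,0],0,0.15]]'
python3 -m pendant '[[[0,0,0],0,0.4],[[0,0,0],0,0.4],[[0,0,0],0,0.4],[[0,0,0.4],0,0.4],[[0,0,1],0,0.4],[[0,0,1],0,0.5],[[0,0,1],0,0.5],[[0,0,1],0,0.5],[[0,0,1],0,0.5],[[0,0,1],0,0.5],[[0,0,0],0,0.5]]'
python3 - <<'E'
from h import *
shot('wrist','w18');shot('side','s18');shot('scene','c18')
a=cv2.imread('pics/s18.png')[120:300,150:400];b=cv2.imread('pics/c18.png')[120:300,150:400]
cv2.imwrite('pics/fin.png',cv2.resize(np.vstack([a,b]),None,fx=1.65,fy=1.65,interpolation=cv2.INTER_CUBIC))
E
```

```text
time_s: 28.58
position: [0.4611, -0.0546, 0.0391]
tool_rot: [[0.093, 0.0, 0.996], [-0.996, -0.0, 0.093], [0.0, -1.0, 0.0]]
ft_force: [0.1, -0.5, -1.0]
grip_width: 0.0217
time_s: 29.5
position: [0.4627, -0.0556, 0.2365]
tool_rot: [[0.092, 0.01, 0.996], [-0.996, -0.004, 0.092], [0.005, -1.0, 0.009]]
ft_force: [1.0, -1.1, -0.3]
grip_width: 0.0428
```

View pics/w18.png

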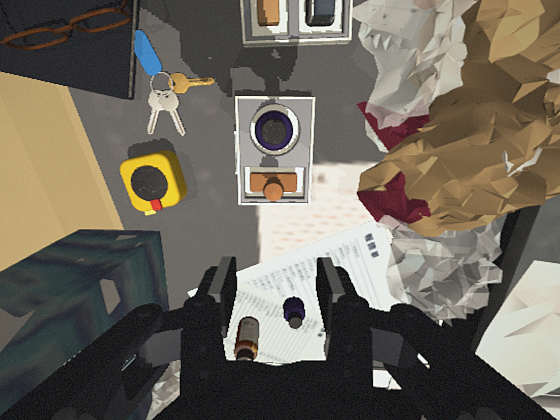

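View pics/fin.png

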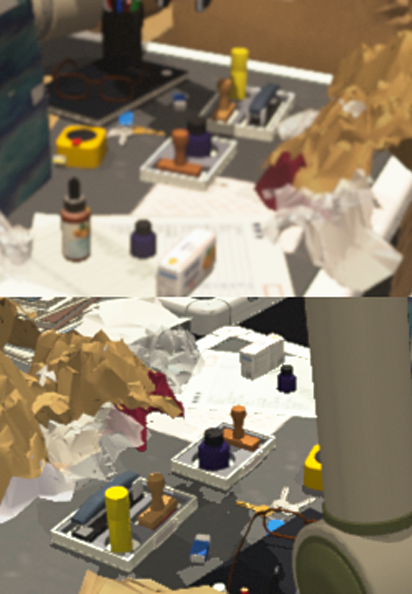

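All five items look seated. I take one overhead check of both trays for heights and fit.

```bash
python3 -m pendant '[[[0,0.8,0.3],0,0.5],[[0,0.8,0.3],0,0.5],[[0,0.8,0.3],0,0.5],[[0,0.8,0.3],0,0.5],[[0,0.6,0.3],0,0.5],[[0,0,0],0,0.5],[[0,0,0],0,0.5]]'
python3 - <<'E'
from h import *
shot('wrist','w19')
br=lambda c:(c[...,0]>c[...,2]+20)
for nm,b,z in(('st3',(.41,.465,.11,.19),(.05,.09)),('st2',(.42,.50,-.09,-.025),(.05,.09))):
    P,_=seg('w19','wrist',b,z,br); print(nm,'handle top',np.percentile(P[:,2],95).round(4),cv2.minEnclosingCircle((P[:,:2]*1000).astype(np.float32)))
    P,_=seg('w19','wrist',b,(.0165,.024),lambda c:(c[...,0]>c[...,2]+45)); print(' base',rect(P),np.median(P[:,2]))
P,_=seg('w19','wrist',(.46,.52,.11,.26),(.036,.06),lambda c:c.max(-1)<110); print('stapler',rect(P),np.percentile(P[:,2],[50,98]))
P,m=seg('w19','wrist',(.39,.47,.19,.26),(.08,.1),lambda c:(c[...,0]>100)&(c[...,2]<90)); print('glue',P[:,2].mean(),cv2.minEnclosingCircle((P[:,:2]*1000).astype(np.float32)))
P,m=seg('w19','wrist',(.40,.51,-.025,.06),(.052,.08),lambda c:c.max(-1)<140); print('cap',P[:,2].mean(),cv2.minEnclosingCircle((P[:,:2]*1000).astype(np.float32)))
E
```

```text
time_s: 30.23
position: [0.4607, 0.0594, 0.2749]
tool_rot: [[0.093, -0.002, 0.996], [-0.996, -0.0, 0.093], [-0.0, -1.0, -0.002]]
ft_force: [-0.3, -0.1, -0.7]
grip_width: 0.0429
st3 handle top 0.0676 ((436.6478576660156, 147.83290100097656), 11.834110260009766)
 base (array([437.1, 147.1]), array([22.3, 58.3]), 6.6) 0.018662202890921326
st2 handle top 0.0674 ((460.9187316894531, -52.77318572998047), 11.519187927246094)
 base (array([460.9, -53.3]), array([57.2, 22.9]), 3.7) 0.018746563014232248
stapler (array([489.2, 184. ]), array([ 21.3, 117.8]), 6.6) [0.04235813 0.04625712]
glue 0.08821335885308278 ((428.3755798339844, 224.37042236328125), 13.519525527954102)
cap 0.058095367921414155 ((455.1969909667969, 9.489760398864746), 13.654151916503906)
```

View pics/w19.png

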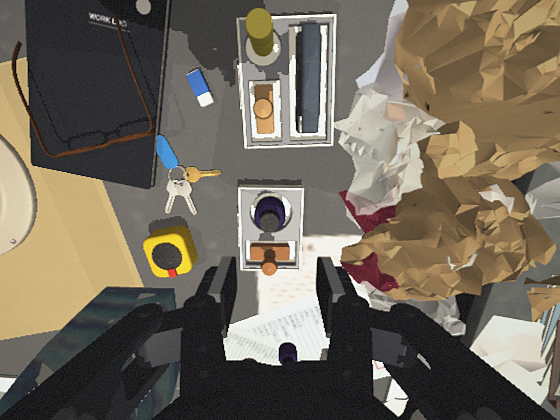

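All five items are in their pockets, with their tops at the pocket-floor heights: stamps 68 mm, glue stick 88, bottle 58, stapler 46. The gripper is clear, so I hand in.

```bash
python3 -c "
from rig import env
print(env.close_job())"
```

```text
the job is handed in; nothing more can be done
None
```

Both sets are made up and the job is handed in at about 30 s. The filing tray holds the stapler, the glue stick and one stamp. The stamping tray holds the large ink bottle, which I kept upright and lowered until it touched the pocket floor, and the other stamp.

- **Last check:** the overhead view put each item within about 3 mm of its pocket centre and 1° of the pocket's direction. Heights matched items standing on the 3 mm pocket floors: stamps about 68 mm, glue stick 88, bottle 58, stapler 46.
- **Left alone:** the robot did not touch the carton, the dropper bottle or the small ink bottle.
- **Minor points:** the bottle was pressed briefly onto its pocket floor with about 18 N before I released it. The glue stick sits about 2.5 mm off its pocket centre. No check failed.

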